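# Let a blue and a white glazed ball out of the tilted feeder drum

### The job

Stand the dark wooden tray on the table under the chute of the tilted feeder drum, then turn the drum slowly by its orange knob so that first the blue ball rolls out into the tray and, after it has come to lie there, the white ball behind it. Keep the red-brown ball and the other white ball in the drum, do not touch any ball, leave the other pottery things where they stand, and let go of the knob at the end.

Things in the scene. Friction and masses are not known exactly. Their poses are not given: they have to be found in the camera images.
- feeder: Fixed feeder: a drum 250 mm across with a grey rim, on a wooden stand. Origin on the table under the drum's centre, z up, -x is the way the chute faces. The drum's axis leans 35 degrees from vertical to the -x side; the middle of its floor is 162 mm above the origin. The rim's edge is 50 mm over the drum's floor, at most about 275 mm above the table.
- drum (a joint): Turn of the drum's inside, rad: a disc with five open-topped pockets 1.257 apart and the knob. About 0 at the start; grows counter-clockwise seen looking down on the open face. A pocket is at the chute at 0 (empty), +-1.257, +-2.513; its ball rolls out by itself from about 0.3 before that. Stiff (0.25 N m), stays where left, ends at +-3.6; keep below 2.5 rad/s.
- knob_grip (a point): Grip point in the orange bar knob, on the drum's axis, 95 mm over its floor. z: the drum's axis, up and out, 35 degrees from vertical; x: along the bar. Bar 64 mm long (x), 18 mm wide (y), 36 mm high, from 22 mm below to 14 mm above this point, on a stem 24 mm thick, 30 mm long. The balls' tops are 35 mm lower along the axis.
- drum_center (a point): Point on the drum's axis 30 mm over its floor, the height of the balls' centres; balls lie 80 to 90 mm from it. Blue and red-brown start 1.257 rad to either side of the chute, the whites 2.513 rad to either side. A ball on the feeder's +y side comes to the chute when the drum's joint grows by that much, one on the -y side when it falls by that much.
- tray_spot (a point): Point on the table under the chute where the tray's centre belongs (within 50 mm), 180 mm from the feeder's origin towards its -x. Its axes are the feeder's. The chute, at an 85 mm opening in the rim's lowest side, ends 125 mm from the feeder's origin; its underside is 67 mm above the table. The stand begins 140 mm beyond this point.
- tray_center (a point): Centre, half-way up (25 mm), of the loose dark wooden tray: square, 170 by 170 mm outside, 50 mm high, walls and floor 10 mm thick, open on top, 0.3 to 0.6 kg. x and y run along its sides, z up. Its walls can be pinched from above.
- ball_blue_center (a point): Blue glazed ceramic ball, 60 mm in diameter, about 90 g; this point is its centre. To be let out first.
- ball_red_center (a point): Red-brown (terracotta) glazed ceramic ball, 60 mm in diameter, about 90 g; this point is its centre. Stays in the drum.
- ball_white_a_center (a point): White glazed ceramic ball, 60 mm in diameter, about 90 g; this point is its centre. One of two alike; the one next behind the blue ball is to be let out second.
- ball_white_b_center (a point): White glazed ceramic ball, 60 mm in diameter, about 90 g; this point is its centre. One of two alike; the one next behind the blue ball is to be let out second.
- mug: White mug, 82 mm across, 105 mm high, with a handle; origin under its centre. Leave it alone.
- jar: Black glaze jar, 66 mm across, 90 mm high; origin under its centre. Leave it alone.
- jar2: White glaze jar with blue cap, 66 mm across, 80 mm high; origin under its centre. Leave it alone.
- vase: Blue-white vase, 124 mm across, 180 mm high; origin under its centre. Leave it alone.
- brush_pot: White pot, 84 mm across and 90 mm high, with brushes standing up to 250 mm; origin under its centre. Leave it alone.
- brush: Brush, 180 mm long, lying on the table. Leave it alone.

How it is judged:
On the way, in this order (a step that is already met when the one before it is completed fails the run):
1. the tray stands under the chute, all balls still in the drum (horizontal distance between tray_center and tray_spot below 0.05 m and angle between tray_center's own z axis and vertical below 0.08 rad and height (world z) of tray_center below 0.032 m and distance between each of ball_blue_center, ball_red_center, ball_white_a_center, ball_white_b_center and drum_center below 0.105 m), for 0.2 s.
2. the blue ball alone lies in the tray, the others still in the drum (x of ball_blue_center in the frame of tray_center between -0.078 and 0.078 m and y of ball_blue_center in the frame of tray_center between -0.078 and 0.078 m and z of ball_blue_center in the frame of tray_center between -0.02 and 0.04 m and linear speed of ball_blue below 0.1 m/s and distance between each of ball_red_center, ball_white_a_center, ball_white_b_center and drum_center below 0.105 m), for 0.2 s.
3. one white ball has followed it into the tray (x of ball_blue_center in the frame of tray_center between -0.078 and 0.078 m and y of ball_blue_center in the frame of tray_center between -0.078 and 0.078 m and z of ball_blue_center in the frame of tray_center between -0.02 and 0.04 m and (((x of ball_white_a_center in the frame of tray_center between -0.078 and 0.078 m and y of ball_white_a_center in the frame of tray_center between -0.078 and 0.078 m and z of ball_white_a_center in the frame of tray_center between -0.02 and 0.04 m) and distance between ball_white_b_center and drum_center below 0.105 m) or ((x of ball_white_b_center in the frame of tray_center between -0.078 and 0.078 m and y of ball_white_b_center in the frame of tray_center between -0.078 and 0.078 m and z of ball_white_b_center in the frame of tray_center between -0.02 and 0.04 m) and distance between ball_white_a_center and drum_center below 0.105 m))), for 0.2 s.
At the end, for the whole second after the job is handed in: The tray stands level on the table with its centre within 50 mm of the spot under the chute; the blue ball and one white ball rest in it (slower than 0.05 m/s); the red-brown ball and the other white ball are still in the drum (all of step 3 and horizontal distance between tray_center and tray_spot below 0.05 m and angle between tray_center's own z axis and vertical below 0.08 rad and height (world z) of tray_center below 0.032 m and distance between ball_red_center and drum_center below 0.105 m and linear speed of each of ball_blue, ball_white_a, ball_white_b below 0.05 m/s); the robot touches nothing.
It fails at once if the drum is spun faster than 2.5 rad/s (velocity of joint drum above 2.5 rad/s or velocity of joint drum below -2.5 rad/s).
It fails at once if a ball is touched by the gripper (contact force between the fingers and ball_blue above 1 N or contact force between the fingers and ball_red above 1 N or contact force between the fingers and ball_white_a above 1 N or contact force between the fingers and ball_white_b above 1 N).
It fails at once if a bystander is moved by more than 30 mm (distance of any of mug, jar, jar2, vase, brush_pot, brush from where it was at the start of the episode above 0.03 m).
It also fails if it takes over 72 s, if anything falls off the work surface, if the arm or the gripper's body presses on something with over 40 N, if the wrist force passes 120 N, or if a joint passes its speed limit or range.

### The arm

A 6-joint arm with a two-finger parallel gripper is mounted at the origin on the work surface. World frame = base frame: x ahead of the robot, y to its left, z up, the work surface at z = 0. Lengths are in m, angles in rad, forces in N, time in s.
With the tool pointing down it reaches from about 0.25 to 0.775 m from the base axis. Payload 4 kg.
Tool frame: the origin (TCP) lies midway between the tips of the shut fingers; the grasp point (between the pads) lies 19 mm behind it; z points along the fingers, y is the line along which they close (so a half turn about z gives the same grasp; the last joint's range is limited). The gripper opens to 94 mm and grips with 3 to 60 N. Pads are 16 mm wide; open, the fingers measure 119 mm over their backs; the gripper's body (75 mm by 177 mm) begins 78 mm behind the grasp point.
Start: joints at [1.032, 0.087, 1.371, -0, 1.684, -0.103], TCP at [0.232, 0.499, 0.206] pointing down, gripper open.
Joint ranges: [-3.1, 3.1], [-0.76, 2.03], [0.27, 2.55], [-1.08, 4.22], [0.17, 2.65], [-2.57, 2.57]. Speed limits (rad/s): [2.79, 2.79, 3.14, 3.14, 3.14, 3.14].

### API

Orientations are given as [roll, pitch, yaw] about the fixed x, y, z axes, in that order (R = Rz(yaw) Ry(pitch) Rx(roll)).
In Python, from bench import get_obs, snapshot, close_job gives the robot as it stands. The module is installed in compiled form; this text tells all that it offers.
- The arm moves only by the tool drive_tool, never from a script. Its argument "commands" is a list of rows, each a list of 6 numbers: the shift along the tool's x, y, z in units of 0.04 m (1.0 is 0.04 m), then the turn, a rotation vector about the tool's x, y, z in units of 0.1 rad (1.0 is 0.1 rad). In form: [[dx, dy, dz, wx, wy, wz], ...]. A call has 1 to 20 rows; each row shifts and turns the commanded pose from where the row before left it, along the tool's axes as they then stand; what a row does not reach is not made up. A row lasts 1/8 s, in which the tool goes at most 62.5 mm and 10.7 degrees, less where a joint would pass 70% of its speed; a pose out of reach is approached as far as the arm can. A call with a number of a shift or a turn outside -1 to 1 is refused whole. A call with a gripper value outside its range is refused whole. "gripper" is the closure, from 0 (fully open) to 1 (shut), set as the call begins (left out, the last holds). The fingers move at their own pace and stop on an object; the grip force is fixed at half the most. Time passes only in rows, so rows that do not move let the fingers close. It gives the time, the measured TCP pose, the force, the opening and the grip force at its end, in the units of the state.
- get_obs(): the state, without advancing time (a new reading comes with each control period).
- snapshot(name): name is "side" or "top" or "wrist"; returns a dict with "image" (480x640x3 uint8, blue, green, red), "range_z" (480x640 float32, m along the optical axis (not along the pixel's ray), 0 where there is no reading), "fx", "fy", "cx", "cy" (pixels), "rvec" (rotation vector, rad) and "tvec" (3), from world to camera coordinates, as OpenCV has them. Camera axes: x right, y down, z forward; pixel columns grow to the right and rows downward; lengths in m; the calibration is good to about 2 mm. A picture is of the moment at which its call begins.
- close_job(): hands the job in; it is judged then, once.
The state is a dict: "time": time; "joint_positions": joint angles; "qvel": joint speeds; "joint_torque": joint torques, N m; "tool_pos": TCP position; "ee_rot": TCP orientation; "wrist_force": force on the tool from outside, world axes, zero at the start; "wrist_torque": the same for the moment, N m; "width": finger opening in m; "finger_force": force on a finger pad.
Only numpy, scipy, OpenCV 4.12 (cv2) and the standard library are available. Lean on these libraries where they do the work, as an engineer would, in place of code of your own. Each camera call takes 0.05 s, during which the arm holds its last target. There are 200 camera calls.

## Working session

There is one attempt and no reset: what is moved stays moved. The work goes in short steps, Python scripts to look and compute and a tool call to move; the robot and the scene stay as the last step left them, time stands still between calls to the robot, and variables do not carry over. Pictures are saved under pics/ and viewed, at most 10 in all, crops included, and the job is handed in when it is done.

Besides the shell and the picture viewer there is one more tool, called by a JSON object that holds its "method" and its "body", one argument or row to a line. drive_tool: Moves the arm, as the interface text tells. Its arguments: {"type":"object","properties":{"commands":{"type":"array"},"gripper":{"type":"number"}},"required":["commands"]}

```bash
mkdir -p pics
cat > h.py <<'E'
import numpy as np, cv2
from scipy.spatial.transform import Rotation as R
from bench import get_obs, snapshot, close_job
def grab(n,f):
    s=snapshot(n); cv2.imwrite(f'pics/{f}.png',s['image']); np.savez(f'{f}.npz',**s); return s
def pt(s,u,v,r=2):
    z=s['range_z'][v-r:v+r+1,u-r:u+r+1]; z=np.median(z[z>0])
    c=np.array([(u-s['cx'])/s['fx']*z,(v-s['cy'])/s['fy']*z,z])
    return R.from_rotvec(np.ravel(s['rvec'])).inv().apply(c-np.ravel(s['tvec']))
def cloud(s):
    v,u=np.mgrid[:480,:640]; z=s['range_z']
    c=np.stack([(u-s['cx'])/s['fx']*z,(v-s['cy'])/s['fy']*z,z],-1)
    w=R.from_rotvec(np.ravel(s['rvec'])).inv().apply((c-np.ravel(s['tvec'])).reshape(-1,3)).reshape(480,640,3)
    w[z==0]=np.nan; return w
E
python3 -c "
from h import *
grab('top','top0'); grab('side','side0'); print(get_obs())"
```

```text
{'time': 0.1, 'joint_positions': array([ 1.03187197e+00,  8.78935306e-02,  1.37203465e+00,  9.48489140e-06,
        1.68362846e+00, -1.03108489e-01]), 'qvel': array([ 0.00072653, -0.00230693, -0.00175387, -0.0011224 ,  0.00118949,
        0.00039311]), 'joint_torque': array([ 1.07707281e-03, -3.41252196e+01, -3.03301549e+01,  7.18681980e-02,
        3.03981279e-02, -8.83399321e-05]), 'tool_pos': array([0.23194072, 0.49817322, 0.20444918]), 'ee_rot': array([-3.13964007e+00, -2.11520958e-04,  2.70577764e+00]), 'wrist_force': array([-0.35845423,  0.41708335,  0.10831553]), 'wrist_torque': array([ 0.00269175, -0.00501045,  0.02378855]), 'finger_force': 0.0, 'width': 0.09356337333052289}
```

View pics/top0.png

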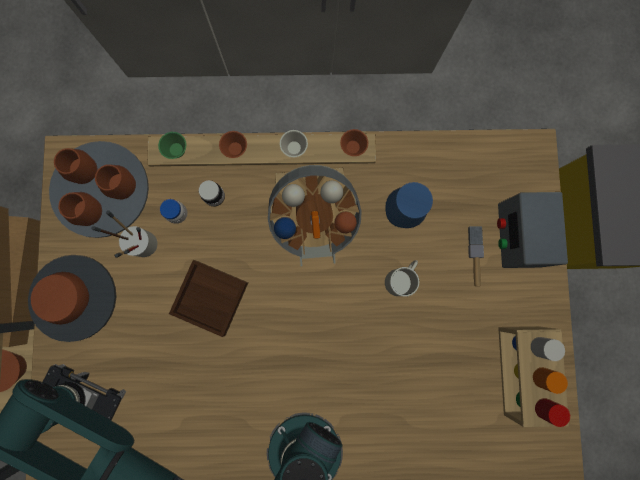

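View pics/side0.png

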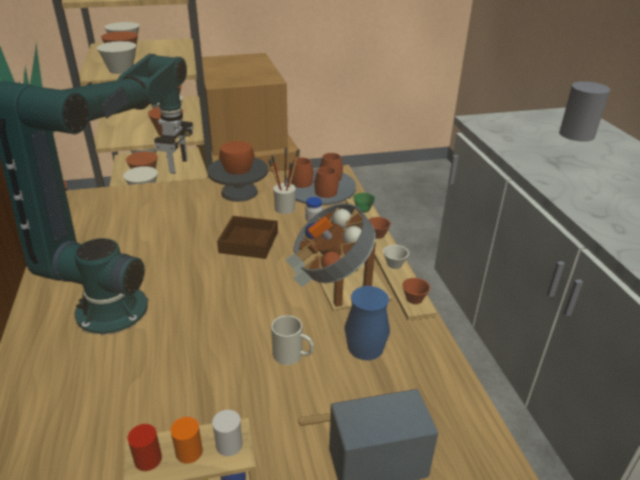

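The top view shows the feeder at about (315,212) with its chute facing down the image, towards the robot. Blue (285,228) is on the +y side, with the white ball at (293,194) behind it. The tray is at about (209,298) and the mug at (404,281). The side view agrees. Next I'll measure the tray and feeder from the point cloud.

Run:
```python
from h import *
s=dict(np.load('top0.npz')); w=cloud(s); im=s['image']
z=w[...,2]
m=np.zeros((480,640),bool); m[250:345,160:255]=1
p=w[m&(z>.042)&(z<.06)]; print(len(p), cv2.minAreaRect(p[:,:2].astype(np.float32)), p[:,2].mean())
hsv=cv2.cvtColor(im,cv2.COLOR_BGR2HSV)
b=np.zeros_like(m); b[160:265,262:365]=1
# orange knob
k=b&(hsv[...,0]>5)&(hsv[...,0]<16)&(hsv[...,1]>200)&(hsv[...,2]>150)
p=w[k]; print('knob',len(p),np.nanmean(p,0), cv2.minAreaRect(p[:,:2].astype(np.float32)), np.argwhere(k).mean(0))
for n,u,v in [('blue',285,228),('red',346,222),('wa',293,194),('wb',332,190),('knobtop',316,218),('knobbot',316,232),('knobup',315,212)]: print(n,pt(s,u,v,1))
# rim grey
g=b&(hsv[...,1]<40)&(z>.1); p=w[g]; 
# fit plane/circle using highest-contrast rim points
from scipy.optimize import least_squares
a=np.array([-np.sin(np.radians(35)),0,np.cos(np.radians(35))])
def proj(p,yaw,c):
    q=(p-c)@R.from_euler('z',yaw).as_matrix(); return q
for nm in ['mug','chute']: pass
print('chute end',pt(s,318,255,1),pt(s,303,256,1),pt(s,331,256,1)); print('rim',pt(s,270,210,1),pt(s,359,210,1),pt(s,314,168,1))
print('mug',pt(s,404,281,1))
big=cv2.resize(im[150:350,155:435],None,fx=2.85,fy=2.85,interpolation=cv2.INTER_CUBIC); big=cv2.convertScaleAbs(big,alpha=1.6); cv2.imwrite('pics/c1.png',big)
```

```text
854 ((0.44312435388565063, 0.2747935652732849), (0.1710856705904007, 0.17011505365371704), 66.5739974975586) 0.0501569073361352
knob 0 [nan nan nan] ((0.0, 0.0), (0.0, 0.0), 0.0) [nan nan]
blue [0.62227359 0.04147432 0.19754263]
red [ 0.63637737 -0.11987514  0.19646229]
wa [0.70209437 0.01789412 0.25074579]
wb [ 0.71104115 -0.08171921  0.25155913]
knobtop [ 0.63666747 -0.03960237  0.26764725]
knobbot [ 0.60453304 -0.03945213  0.2436442 ]
knobup [ 0.6544512  -0.03751963  0.25293619]
chute end [ 0.55991991 -0.04675617  0.07566143] [ 0.55762804 -0.00366238  0.07524554] [ 0.56246727 -0.08731562  0.00277168]
rim [0.67615083 0.08325457 0.16848494] [ 0.66657473 -0.15415266  0.20522713] [ 0.77126378 -0.03670032  0.24387828]
mug [ 0.48442547 -0.30443639  0.00534877]<stdin>:10: RuntimeWarning: Mean of empty slice
<stdin>:10: RuntimeWarning: Mean of empty slice.
  ret = um.true_divide(
```

View pics/c1.png

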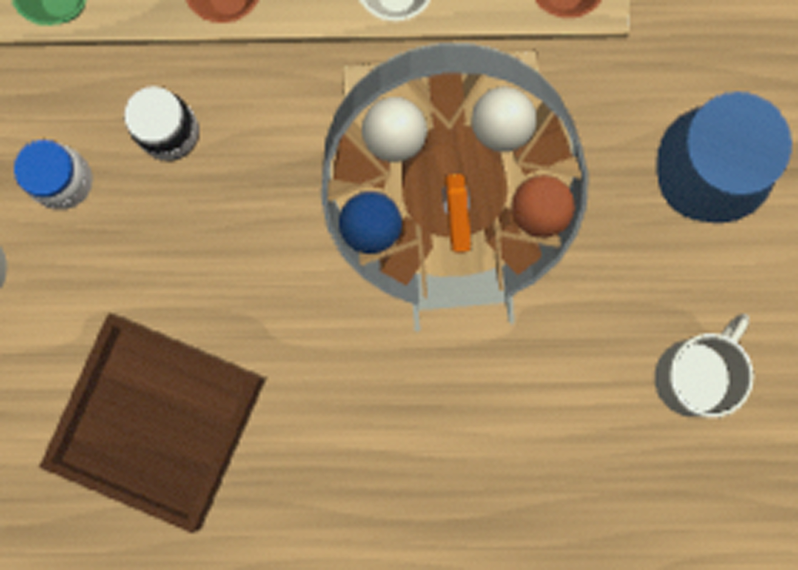

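The crop is clear: the feeder is turned a few degrees (chute towards about (465,300) in the crop), the knob runs from (456,178) to (460,250), and the tray edges are sharp. I'll fit the ball spheres to get the feeder pose.

Run:
```python
from h import *
from scipy.optimize import least_squares
s=dict(np.load('top0.npz')); w=cloud(s)
C=[]
for u,v in [(285,228),(346,222),(293,194),(332,190)]:
    v2,u2=np.mgrid[:480,:640]; P=w[(u2-u)**2+(v2-v)**2<=64]; P=P[~np.isnan(P[:,0])]
    r=least_squares(lambda c:np.linalg.norm(P-c,axis=1)-.03,P.mean(0)-[0,0,.02],loss='soft_l1',f_scale=.002)
    C.append(r.x); print(r.x.round(4), np.abs(r.fun).mean().round(4))
C=np.array(C); ang=np.array([1.257,-1.257,2.513,-2.513])
# drum frame: axis z tilted to -x; -x in-plane is the chute. ball at angle a from chute; + on +y side
def res(p):
    x,y,yaw,r=p
    Rm=R.from_euler('ZY',[yaw,-np.radians(35)])
    c=np.array([x,y,.162])+Rm.apply([0,0,.03])
    L=Rm.inv().apply(C-c)
    return (L-np.c_[-r*np.cos(ang),r*np.sin(ang),0*ang]).ravel()
r=least_squares(res,[.67,-.04,0,.085]); print(r.x,r.fun.round(4).reshape(4,3))
x,y,yaw,_=r.x; Rm=R.from_euler('ZY',[yaw,-np.radians(35)])
print('grip',np.array([x,y,.162])+Rm.apply([0,0,.095]),'top mid knob', np.array([x,y,.162])+Rm.apply([0,0,.109]))
print('spot',np.array([x,y,0])+R.from_euler('z',yaw).apply([-.18,0,0]))
```

```text
[0.6288 0.0441 0.1684] 0.0016
[ 0.6406 -0.1188  0.1692] 0.0018
[0.706  0.0197 0.2216] 0.0016
[ 0.7133 -0.0814  0.2217] 0.0014
[ 0.67214161 -0.03412176  0.07569437  0.0841851 ] [[-0.0009  0.0012 -0.0034]
 [-0.0009 -0.002  -0.0024]
 [-0.0029  0.0016 -0.0029]
 [-0.0032 -0.0008 -0.0026]]
grip [ 0.61780788 -0.03824239  0.23981944] top mid knob [ 0.6098008  -0.03884964  0.25128757]
spot [ 0.49265703 -0.04773374  0.        ]
```

Checks agree: tray rect is 171×170 mm at z 0.050, and the feeder fit residuals are about 3 mm. The tray centre is (0.443, 0.275) with yaw −23.4°. The spot is (0.493, −0.048) and the knob grip (0.618, −0.038, 0.240). I'll pinch the tray's near wall at (0.370, 0.307) and slide it.

{"method": "drive_tool", "body": {
  "commands": [
    [-0.857, -0.479, 0.433, 0, 0, 0],
    [-0.857, -0.479, 0.433, 0, 0, 0],
    [-0.857, -0.479, 0.433, 0, 0, 0],
    [-0.857, -0.479, 0.433, 0, 0, 0],
    [-0.857, -0.479, 0.433, 0, 0, 0],
    [-0.857, -0.479, 0.433, 0, 0, 0]
  ],
  "gripper": 0.3
}}

```text
time: 0.85
tool_pos: [0.3704, 0.3063, 0.1006]
ee_rot: [-3.141, -0.0, 2.706]
wrist_force: [0.4, 0.1, 0.6]
width: 0.0657
finger_force: 0.0
```

{"method": "drive_tool", "body": {
  "commands": [
    [0, 0, 0, 0, 0, 0.965],
    [0, 0, 0, 0, 0, 0.965],
    [0, 0, 0, 0, 0, 0.965],
    [0, 0, 0, 0, 0, 0.965],
    [0, 0, 0, 0, 0, 0.965],
    [0, 0, 0, 0, 0, 0.965],
    [0, 0, 0, 0, 0, 0.965],
    [0, 0, 0, 0, 0, 0.965],
    [0, 0, 0, 0, 0, 0.965],
    [0, 0, 0, 0, 0, 0.965],
    [0, 0, 0, 0, 0, 0.965],
    [0, 0, 0, 0, 0, 0.965],
    [0, 0, 0, 0, 0, 0.965],
    [0, 0, 0, 0, 0, 0.965],
    [0, 0, 0, 0, 0, 0.965],
    [0, 0, 0, 0, 0, 0.965],
    [0, 0, 0, 0, 0, 0],
    [0, 0, 0, 0, 0, 0]
  ]
}}

```text
time: 3.1
tool_pos: [0.3699, 0.3075, 0.1013]
ee_rot: [-3.141, 0.0, 1.163]
wrist_force: [-0.1, 0.2, 0.3]
width: 0.0658
finger_force: 0.0
```

```bash
python3 -c "
from h import *
s=grab('wrist','w1'); o=get_obs(); print(o['time'],o['tool_pos'],o['ee_rot'],o['joint_positions'],o['width'])
w=cloud(s); z=w[...,2]; p=w[(z>.042)&(z<.058)]; p=p[(abs(p[:,0]-.443)<.13)&(abs(p[:,1]-.275)<.13)]; print(len(p),cv2.minAreaRect(p[:,:2].astype(np.float32)))"
```

```text
3.15 [0.36999278 0.30749896 0.10140969] [-3.14140774e+00  2.03582555e-04  1.16292669e+00] [ 5.75463451e-01 -2.13857775e-02  1.69086681e+00  4.12792255e-05
  1.47238356e+00  9.83329040e-01] 0.06575755275425252
11001 ((0.4488062858581543, 0.2802335023880005), (0.15329863131046295, 0.1707698255777359), 66.5775146484375)
```

View pics/w1.png

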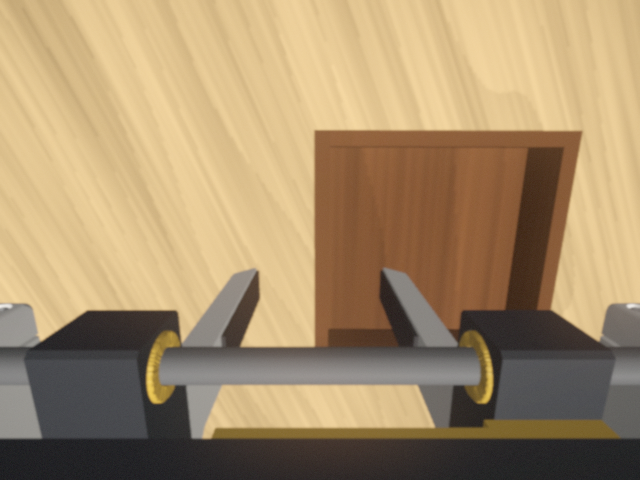

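The fingers, at columns 255 and 385, straddle the near wall at columns 315–330. I'll descend and pinch.

{"method": "drive_tool", "body": {
  "commands": [
    [0, 0, 0.66, 0, 0, 0],
    [0, 0, 0.66, 0, 0, 0],
    [0, 0, 0.64, 0, 0, 0],
    [0, 0, 0, 0, 0, 0]
  ]
}}

```text
time: 3.65
tool_pos: [0.3684, 0.3064, 0.021]
ee_rot: [-3.139, 0.004, 1.162]
wrist_force: [-0.4, -0.0, 0.4]
width: 0.0659
finger_force: 0.0
```

{"method": "drive_tool", "body": {
  "commands": [
    [0, 0, 0, 0, 0, 0],
    [0, 0, 0, 0, 0, 0],
    [0, 0, 0, 0, 0, 0],
    [0, 0, 0, 0, 0, 0],
    [0, 0, 0, 0, 0, 0],
    [0, 0, 0, 0, 0, 0]
  ],
  "gripper": 1.0
}}

```text
time: 4.4
tool_pos: [0.3705, 0.3074, 0.0232]
ee_rot: [3.141, -0.0, 1.162]
wrist_force: [-0.7, -0.0, 1.0]
width: 0.0097
finger_force: 30.1
```

{"method": "drive_tool", "body": {
  "commands": [
    [-0.25, 0.145, 0, 0, 0, 0],
    [-0.492, 0.285, 0, 0, 0, 0],
    [-0.492, 0.285, 0, 0, 0, 0],
    [-0.492, 0.285, 0, 0, 0, 0],
    [-0.492, 0.285, 0, 0, 0, 0],
    [-0.492, 0.285, 0, 0, 0, 0],
    [-0.492, 0.285, 0, 0, 0, 0],
    [-0.492, 0.285, 0, 0, 0, 0],
    [-0.492, 0.285, 0, 0, 0, 0],
    [-0.492, 0.285, 0, 0, 0, 0],
    [-0.492, 0.285, 0, 0, 0, 0],
    [-0.492, 0.285, 0, 0, 0, 0],
    [-0.492, 0.285, 0, 0, 0, 0],
    [-0.492, 0.285, 0, 0, 0, 0],
    [-0.492, 0.285, 0, 0, 0, 0],
    [-0.492, 0.285, 0, 0, 0, 0],
    [-0.24, 0.14, 0, 0, 0, 0]
  ]
}}

```text
time: 6.52
tool_pos: [0.4116, -0.0537, 0.0232]
ee_rot: [-3.14, -0.002, 1.161]
wrist_force: [-1.0, 6.1, 2.8]
width: 0.0098
finger_force: 30.1
```

{"method": "drive_tool", "body": {
  "commands": [
    [0, 0, 0, 0, 0, -0.4],
    [0, 0, 0, 0, 0, -0.4],
    [0, 0, 0, 0, 0, -0.4],
    [0, 0, 0, 0, 0, -0.4],
    [0, 0, 0, 0, 0, -0.4],
    [0, 0, 0, 0, 0, -0.4],
    [0, 0, 0, 0, 0, -0.4],
    [0, 0, 0, 0, 0, -0.4],
    [0, 0, 0, 0, 0, -0.4],
    [0, 0, 0, 0, 0, -0.4],
    [0, 0, 0, 0, 0, -0.4],
    [0, 0, 0, 0, 0, -0.44],
    [0, 0, 0, 0, 0, 0],
    [0, 0, 0, 0, 0, 0]
  ]
}}

```text
time: 8.28
tool_pos: [0.4122, -0.0546, 0.0232]
ee_rot: [3.142, 0.002, 1.645]
wrist_force: [-0.5, -3.0, 0.1]
width: 0.0098
finger_force: 30.0
```

```bash
python3 -c "
from h import *
s=grab('top','top1'); o=get_obs(); print(o['time'],o['tool_pos'],o['ee_rot'],o['joint_positions'],o['width'])
s['image']; cv2.imwrite('pics/c2.png',cv2.resize(s['image'][160:360,210:450],None,fx=3,fy=3))
w=cloud(s); z=w[...,2]; p=w[(z>.042)&(z<.058)]; p=p[(abs(p[:,0]-.49)<.15)&(abs(p[:,1]+.04)<.13)]; print(len(p),cv2.minAreaRect(p[:,:2].astype(np.float32)))"
```

```text
8.325 [ 0.41220395 -0.05451833  0.0232132 ] [-3.14152830e+00  1.33454849e-03  1.64489730e+00] [-2.66957736e-01 -1.01377874e-01  1.93139220e+00 -1.32355356e-03
  1.31119280e+00 -3.40719161e-01] 0.010012465057796464
399 ((0.49267643690109253, -0.04937611520290375), (0.16637955605983734, 0.17084287106990814), 4.311456680297852)
```

View pics/c2.png

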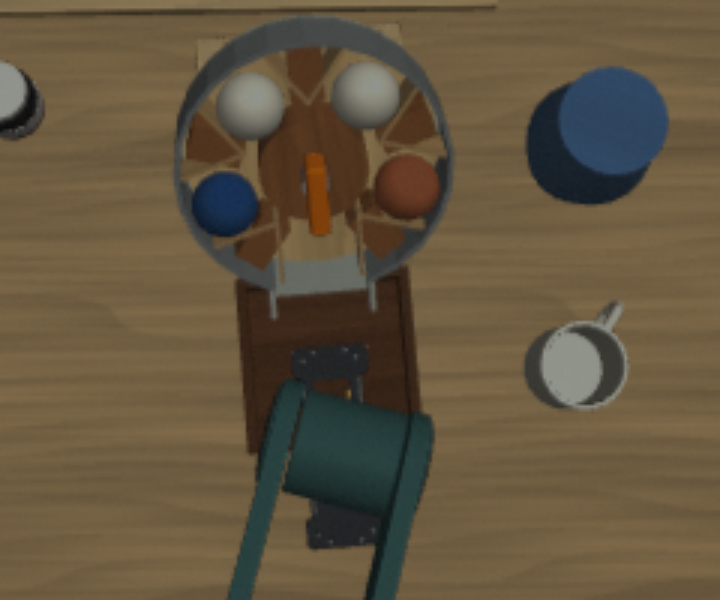

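The tray sits at (0.493, −0.049), within 2 mm of the spot and aligned under the chute, and nothing else has moved. I'll release, rise, turn the wrist and tilt it.

{"method": "drive_tool", "body": {
  "commands": [
    [0, 0, 0, 0, 0, 0],
    [0, 0, 0, 0, 0, 0],
    [0, 0, 0, 0, 0, 0],
    [0, 0, 0, 0, 0, 0],
    [0, 0, -0.6, 0, 0, 0],
    [0, 0, -0.9, 0, 0, 0],
    [0, 0, -0.9, 0, 0, 0],
    [0, 0, -0.9, 0, 0, 0],
    [0, 0, -0.9, 0, 0, 0],
    [0, 0, -0.9, 0, 0, 0],
    [0, 0, -0.9, 0, 0, 0],
    [0, 0, -0.9, 0, 0, 0]
  ],
  "gripper": 0.47
}}

```text
time: 9.82
tool_pos: [0.4121, -0.0537, 0.3003]
ee_rot: [3.141, -0.0, 1.646]
wrist_force: [-0.4, 0.2, 0.7]
width: 0.05
finger_force: 0.0
```

{"method": "drive_tool", "body": {
  "commands": [
    [0, 0, 0, 0, 0, 0.98],
    [0, 0, 0, 0, 0, 0.98],
    [0, 0, 0, 0, 0, 0.98],
    [0, 0, 0, 0, 0, 0.98],
    [0, 0, 0, 0, 0, 0.98],
    [0, 0, 0, 0, 0, 0.98],
    [0, 0, 0, 0, 0, 0.98],
    [0, 0, 0, 0, 0, 0.98],
    [0, 0, 0, 0, 0, 0.98],
    [0, 0, 0, 0, 0, 0.98],
    [0, 0, 0, 0, 0, 0.98],
    [0, 0, 0, 0, 0, 0.98],
    [0, 0, 0, 0, 0, 0.98],
    [0, 0, 0, 0, 0, 0.98],
    [0, 0, 0, 0, 0, 0.98],
    [0, 0, 0, 0, 0, 0.98]
  ]
}}

```text
time: 11.82
tool_pos: [0.4122, -0.0537, 0.2991]
ee_rot: [-3.141, 0.0, 0.075]
wrist_force: [0.4, 0.0, 0.2]
width: 0.0499
finger_force: 0.0
```

{"method": "drive_tool", "body": {
  "commands": [
    [0, 0, 0, 0, 0.873, 0],
    [0, 0, 0, 0, 0.873, 0],
    [0, 0, 0, 0, 0.873, 0],
    [0, 0, 0, 0, 0.873, 0],
    [0, 0, 0, 0, 0.873, 0],
    [0, 0, 0, 0, 0.873, 0],
    [0, 0, 0, 0, 0.873, 0],
    [0, 0, 0, 0, 0, 0],
    [0, 0, 0, 0, 0, 0]
  ]
}}

```text
time: 12.95
tool_pos: [0.4124, -0.0539, 0.2996]
ee_rot: [3.141, -0.611, 0.078]
wrist_force: [0.2, -0.4, -0.4]
width: 0.0499
finger_force: 0.0
```

```bash
cat >> h.py <<'E'
psi=.0757
Rd=R.from_euler('ZY',[psi,-np.radians(35)]); ax=Rd.apply([0,0,1]); GRIP=np.array([.6178,-.0382,.2398])
def go(t, Rt=None):
    o=get_obs(); Rc=R.from_euler('xyz',o['ee_rot']); d=Rc.inv().apply(t-o['tool_pos'])/.04
    print(round(o['time'],2),o['tool_pos'].round(4),o['ee_rot'].round(3),'q',o['joint_positions'].round(3),'d units',d.round(3))
    if Rt is not None: print('rot units',((Rc.inv()*Rt).as_rotvec()/.1).round(3))
E
python3 -c "
from h import *
go(GRIP-.019*ax+.07*ax, Rd*R.from_euler('x',np.pi))"
```

```text
12.95 [ 0.4124 -0.0539  0.2996] [ 3.141 -0.611  0.078] q [-0.573 -0.692  1.889  0.358  1.444  0.966] d units [3.362 0.005 2.904]
rot units [-0.008  0.001  0.017]
```

{"method": "drive_tool", "body": {
  "commands": [
    [0.84, 0, 0, 0, 0, 0],
    [0.84, 0, 0, 0, 0, 0],
    [0.84, 0, 0, 0, 0, 0],
    [0.84, 0, 0, 0, 0, 0],
    [0, 0, 0.7, 0, 0, 0],
    [0, 0, 0.7, 0, 0, 0],
    [0, 0, 0.7, 0, 0, 0],
    [0, 0, 0.7, 0, 0, 0],
    [0, 0, 0, 0, 0, 0],
    [0, 0, 0, 0, 0, 0]
  ]
}}

```text
time: 14.2
tool_pos: [0.5867, -0.0399, 0.2857]
ee_rot: [3.141, -0.612, 0.079]
wrist_force: [-0.4, 0.3, 1.0]
width: 0.0497
finger_force: 0.0
```

```bash
python3 -c "
from h import *
s=grab('wrist','w2'); go(GRIP-.019*ax, Rd*R.from_euler('x',np.pi))
w=cloud(s); L=Rd.inv().apply((w-GRIP).reshape(-1,3)).reshape(w.shape)
im=s['image'].astype(int); k=(im[...,2]>120)&(im[...,0]<60)&(im[...,1]<im[...,2]*.65)&(abs(L[...,2]-.014)<.006)&(abs(L[...,0])<.05)&(abs(L[...,1])<.03)
p=L[k]; print(len(p),p.mean(0) if len(p) else 0, cv2.minAreaRect(p[:,:2].astype(np.float32)))"
```

```text
14.25 [ 0.5867 -0.0401  0.2864] [ 3.141 -0.613  0.079] q [-0.289 -0.281  1.674  0.225  1.176  1.177] d units [-0.034  0.012  1.878]
rot units [-0.009 -0.024  0.026]
2158 [ 0.00746146 -0.00277436  0.01056409] ((0.0061499569565057755, -0.002668915316462517), (0.061531513929367065, 0.017310936003923416), 0.7272343635559082)
```

View pics/w2.png

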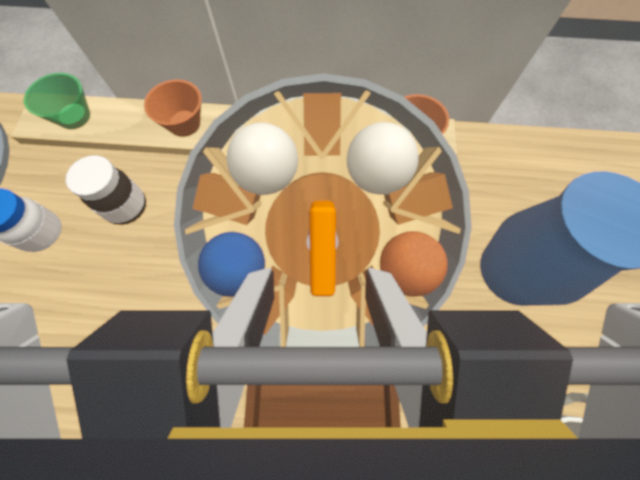

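The wrist view shows the orange bar at (323,249), midway between the finger tips at columns 260 and 380, and all four balls in their pockets. The bar measures about 6 mm further along x than my fit. I'll cross-check with the balls in the same frame.

Run:
```python
from h import *
from scipy.optimize import least_squares
s=dict(np.load('w2.npz')); w=cloud(s); L=Rd.inv().apply((w-GRIP).reshape(-1,3)).reshape(w.shape)
v2,u2=np.mgrid[:480,:640]; C=[]
for u,v in [(230,262),(414,262),(262,158),(383,158)]:
    P=L[(u2-u)**2+(v2-v)**2<=24**2]
    C.append(least_squares(lambda c:np.linalg.norm(P-c,axis=1)-.03,P.mean(0)-[0,0,.015],loss='soft_l1',f_scale=.002).x)
C=np.array(C); print(C.round(4))
# circle centre by radius
r=least_squares(lambda p:np.hypot(C[:,0]-p[0],C[:,1]-p[1])-p[2],[0,0,.085]); print('balls circle',r.x, r.fun)
for z in (.010,.011,.012,.013): 
  im=s['image'].astype(int); k=(im[...,2]>120)&(im[...,0]<60)&(abs(L[...,2]-z)<.0008)&(abs(L[...,0])<.05)&(abs(L[...,1])<.03)
  if k.sum()>20: print(z,k.sum(),L[k].min(0),L[k].max(0))
```

```text
Traceback (most recent call last):
ValueError: Initial guess is outside of provided bounds
```

Run:
```python
from h import *
from scipy.optimize import least_squares
s=dict(np.load('w2.npz')); w=cloud(s); L=Rd.inv().apply((w-GRIP).reshape(-1,3)).reshape(w.shape)
v2,u2=np.mgrid[:480,:640]; C=[]
for u,v in [(230,262),(414,262),(262,158),(383,158)]:
    P=L[(u2-u)**2+(v2-v)**2<=24**2]; P=P[~np.isnan(P[:,0])]
    C.append(least_squares(lambda c:np.linalg.norm(P-c,axis=1)-.03,P.mean(0)-[0,0,.015],loss='soft_l1',f_scale=.002).x)
C=np.array(C); print(C.round(4))
r=least_squares(lambda p:np.hypot(C[:,0]-p[0],C[:,1]-p[1])-p[2],[0,0,.085]); print('balls circle',r.x, r.fun)
im=s['image'].astype(int)
for z in (.008,.010,.012,.014): 
  k=(im[...,2]>120)&(im[...,0]<60)&(abs(L[...,2]-z)<.001)&(abs(L[...,0])<.05)&(abs(L[...,1])<.03)
  if k.sum()>20: print(z,k.sum(),L[k].min(0),L[k].max(0))
```

```text
[[-0.0273  0.0789 -0.0686]
 [-0.0264 -0.0855 -0.0681]
 [ 0.0658  0.0476 -0.0686]
 [ 0.0663 -0.0532 -0.0683]]
balls circle [-0.00312889 -0.00314057  0.08556852] [-3.58759113e-06  3.59238588e-06  5.85375303e-06 -5.85840271e-06]
0.008 192 [-0.02339621 -0.01168751  0.00707072] [0.03741971 0.00621711 0.00897989]
0.01 1351 [-0.0246454  -0.01144158  0.00900405] [0.03696444 0.00557718 0.0109975 ]
0.012 695 [-0.02392575 -0.01070718  0.01100034] [0.03592427 0.00479577 0.01289744]
```

The bar itself gives a consistent offset (+6, −3, −3 mm); the balls simply lie downhill in their pockets. I'll correct for it, descend and grip.

{"method": "drive_tool", "body": {
  "commands": [
    [0.11, 0.08, 0, 0, 0, 0],
    [0, 0, 0.5, 0, 0, 0],
    [0, 0, 0.5, 0, 0, 0],
    [0, 0, 0.5, 0, 0, 0],
    [0, 0, 0.4, 0, 0, 0],
    [0, 0, 0, 0, 0, 0],
    [0, 0, 0, 0, 0, 0]
  ]
}}

```text
time: 15.12
tool_pos: [0.6337, -0.04, 0.2259]
ee_rot: [3.141, -0.613, 0.078]
wrist_force: [0.2, 0.3, -0.4]
width: 0.0495
finger_force: 0.0
```

{"method": "drive_tool", "body": {
  "commands": [
    [0, 0, 0, 0, 0, 0],
    [0, 0, 0, 0, 0, 0],
    [0, 0, 0, 0, 0, 0],
    [0, 0, 0, 0, 0, 0],
    [0, 0, 0, 0, 0, 0]
  ],
  "gripper": 1.0
}}

```text
time: 15.75
tool_pos: [0.6333, -0.0384, 0.2252]
ee_rot: [-3.139, -0.611, 0.078]
wrist_force: [-1.1, 5.1, 1.0]
width: 0.0177
finger_force: 30.0
```

```bash
python3 -c "
from h import *
go(GRIP+Rd.apply([.006,-.0028,-.003])-.019*ax, Rd*R.from_euler('x',np.pi))"
```

```text
15.75 [ 0.6333 -0.0384  0.2252] [-3.139 -0.611  0.078] q [-0.256 -0.158  1.695  0.224  1.032  1.177] d units [0.044 0.036 0.029]
rot units [-0.036 -0.005  0.019]
```

Gripped at 17.7 mm width. I'll turn slowly (+1.0 rad, then a little more).

{"method": "drive_tool", "body": {
  "commands": [
    [0, 0, 0, 0, 0, -0.25],
    [0, 0, 0, 0, 0, -0.5],
    [0, 0, 0, 0, 0, -0.5],
    [0, 0, 0, 0, 0, -0.5],
    [0, 0, 0, 0, 0, -0.5],
    [0, 0, 0, 0, 0, -0.5],
    [0, 0, 0, 0, 0, -0.5],
    [0, 0, 0, 0, 0, -0.5],
    [0, 0, 0, 0, 0, -0.5],
    [0, 0, 0, 0, 0, -0.5],
    [0, 0, 0, 0, 0, -0.5],
    [0, 0, 0, 0, 0, -0.5],
    [0, 0, 0, 0, 0, -0.5],
    [0, 0, 0, 0, 0, -0.5],
    [0, 0, 0, 0, 0, -0.5],
    [0, 0, 0, 0, 0, -0.5],
    [0, 0, 0, 0, 0, -0.5],
    [0, 0, 0, 0, 0, -0.5],
    [0, 0, 0, 0, 0, -0.4],
    [0, 0, 0, 0, 0, -0.35]
  ]
}}

```text
time: 18.25
tool_pos: [0.6335, -0.0388, 0.2253]
ee_rot: [2.623, -0.341, 1.121]
wrist_force: [-1.2, 5.9, 2.3]
width: 0.0179
finger_force: 30.0
```

{"method": "drive_tool", "body": {
  "commands": [
    [0, 0, 0, 0, 0, -0.4],
    [0, 0, 0, 0, 0, -0.4],
    [0, 0, 0, 0, 0, -0.4],
    [0, 0, 0, 0, 0, -0.4],
    [0, 0, 0, 0, 0, -0.4],
    [0, 0, 0, 0, 0, -0.3],
    [0, 0, 0, 0, 0, 0],
    [0, 0, 0, 0, 0, 0],
    [0, 0, 0, 0, 0, 0],
    [0, 0, 0, 0, 0, 0],
    [0, 0, 0, 0, 0, 0],
    [0, 0, 0, 0, 0, 0],
    [0, 0, 0, 0, 0, 0],
    [0, 0, 0, 0, 0, 0],
    [0, 0, 0, 0, 0, 0],
    [0, 0, 0, 0, 0, 0]
  ]
}}

```text
time: 20.25
tool_pos: [0.6336, -0.0389, 0.2253]
ee_rot: [2.566, -0.221, 1.325]
wrist_force: [-0.1, 6.5, 2.3]
width: 0.0179
finger_force: 30.0
```

```bash
python3 -c "
from h import *
s=grab('side','s1'); t=grab('top','t1'); go(GRIP)
a=cv2.resize(s['image'][180:320,200:400],(560,392)); b=cv2.resize(t['image'][160:350,230:400],(351,392)); cv2.imwrite('pics/c3.png',cv2.resize(np.hstack([a,b]),(800,344)))"
```

```text
20.35 [ 0.6336 -0.0389  0.2253] [ 2.566 -0.221  1.325] q [-0.257 -0.157  1.694  0.223  1.031 -0.003] d units [ 0.001 -0.123 -0.521]
```

View pics/c3.png

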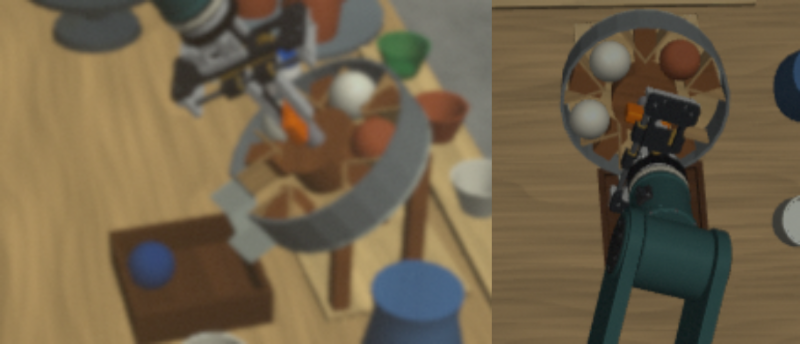

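Blue lies in the tray at (150,263), and the other three balls are still in the drum. I'll wait a little for it to settle, then turn on.

{"method": "drive_tool", "body": {
  "commands": [
    [0, 0, 0, 0, 0, 0],
    [0, 0, 0, 0, 0, 0],
    [0, 0, 0, 0, 0, 0],
    [0, 0, 0, 0, 0, 0],
    [0, 0, 0, 0, 0, 0],
    [0, 0, 0, 0, 0, 0],
    [0, 0, 0, 0, 0, 0],
    [0, 0, 0, 0, 0, 0],
    [0, 0, 0, 0, 0, -0.4],
    [0, 0, 0, 0, 0, -0.5],
    [0, 0, 0, 0, 0, -0.5],
    [0, 0, 0, 0, 0, -0.5],
    [0, 0, 0, 0, 0, -0.5],
    [0, 0, 0, 0, 0, -0.5],
    [0, 0, 0, 0, 0, -0.5],
    [0, 0, 0, 0, 0, -0.5],
    [0, 0, 0, 0, 0, -0.5],
    [0, 0, 0, 0, 0, -0.5],
    [0, 0, 0, 0, 0, -0.5],
    [0, 0, 0, 0, 0, -0.5]
  ]
}}

```text
time: 22.85
tool_pos: [0.6338, -0.0389, 0.2255]
ee_rot: [2.538, 0.114, 1.815]
wrist_force: [1.7, 5.3, 1.7]
width: 0.0178
finger_force: 30.0
```

{"method": "drive_tool", "body": {
  "commands": [
    [0, 0, 0, 0, 0, -0.5],
    [0, 0, 0, 0, 0, -0.5],
    [0, 0, 0, 0, 0, -0.5],
    [0, 0, 0, 0, 0, -0.5],
    [0, 0, 0, 0, 0, -0.5],
    [0, 0, 0, 0, 0, -0.4],
    [0, 0, 0, 0, 0, -0.4],
    [0, 0, 0, 0, 0, -0.4],
    [0, 0, 0, 0, 0, -0.4],
    [0, 0, 0, 0, 0, -0.4],
    [0, 0, 0, 0, 0, -0.4],
    [0, 0, 0, 0, 0, -0.4],
    [0, 0, 0, 0, 0, -0.4],
    [0, 0, 0, 0, 0, -0.3],
    [0, 0, 0, 0, 0, -0.2],
    [0, 0, 0, 0, 0, 0],
    [0, 0, 0, 0, 0, 0],
    [0, 0, 0, 0, 0, 0],
    [0, 0, 0, 0, 0, 0],
    [0, 0, 0, 0, 0, 0]
  ]
}}

```text
time: 25.35
tool_pos: [0.6341, -0.0387, 0.2256]
ee_rot: [2.693, 0.433, 2.369]
wrist_force: [2.8, 7.0, 1.4]
width: 0.0181
finger_force: 30.1
```

{"method": "drive_tool", "body": {
  "commands": [
    [0, 0, 0, 0, 0, 0],
    [0, 0, 0, 0, 0, 0],
    [0, 0, 0, 0, 0, 0],
    [0, 0, 0, 0, 0, 0],
    [0, 0, 0, 0, 0, 0],
    [0, 0, 0, 0, 0, 0],
    [0, 0, 0, 0, 0, 0],
    [0, 0, 0, 0, 0, 0]
  ]
}}

```text
time: 26.35
tool_pos: [0.6341, -0.0387, 0.2256]
ee_rot: [2.693, 0.433, 2.369]
wrist_force: [3.5, 6.6, 1.7]
width: 0.0177
finger_force: 30.1
```

```bash
python3 -c "
from h import *
s=grab('side','s2'); t=grab('top','t2'); go(GRIP)
a=cv2.resize(s['image'][180:320,200:400],(560,392)); b=cv2.resize(t['image'][160:350,230:400],(351,392)); cv2.imwrite('pics/c4.png',cv2.resize(np.hstack([a,b]),(800,344)))"
```

```text
26.45 [ 0.6341 -0.0387  0.2257] [2.693 0.433 2.369] q [-0.256 -0.157  1.694  0.224  1.03  -1.213] d units [ 0.124 -0.054 -0.522]
```

View pics/c4.png

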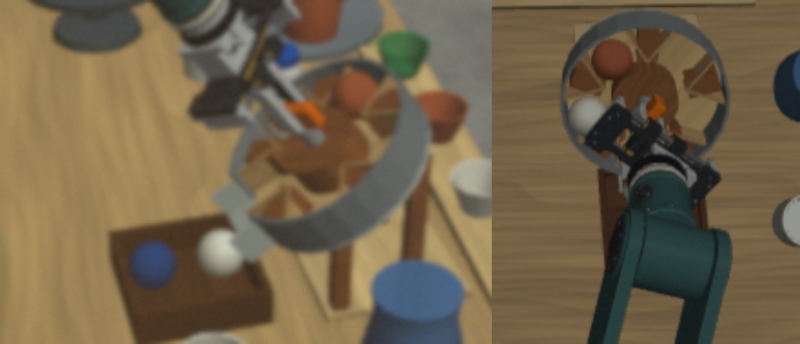

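Blue (152,264) and white (221,251) are in the tray; red-brown and the other white are still in the drum. I'll let go and back off along the axis.

{"method": "drive_tool", "body": {
  "commands": [
    [0, 0, 0, 0, 0, 0],
    [0, 0, 0, 0, 0, 0],
    [0, 0, 0, 0, 0, 0],
    [0, 0, 0, 0, 0, 0],
    [0, 0, -0.3, 0, 0, 0],
    [0, 0, -0.5, 0, 0, 0],
    [0, 0, -0.5, 0, 0, 0],
    [0, 0, -0.5, 0, 0, 0],
    [0, 0, -0.5, 0, 0, 0],
    [0, 0, -0.5, 0, 0, 0],
    [0, 0, 0, 0, 0, 0],
    [0, 0, 0, 0, 0, 0],
    [0, 0, 0, 0, 0, 0],
    [0, 0, 0, 0, 0, 0]
  ],
  "gripper": 0.47
}}

```text
time: 28.2
tool_pos: [0.5693, -0.0447, 0.3154]
ee_rot: [2.696, 0.431, 2.369]
wrist_force: [-0.4, -0.4, -0.3]
width: 0.0497
finger_force: 0.0
```

```bash
python3 -c "
from h import *
s=grab('side','s3'); t=grab('top','t3'); o=get_obs(); print(o['tool_pos'],o['width'],o['wrist_force'],o['qvel'].round(3))
a=cv2.resize(s['image'][180:320,200:400],(560,392)); b=cv2.resize(t['image'][160:350,230:400],(351,392)); cv2.imwrite('pics/c5.png',cv2.resize(np.hstack([a,b]),(800,344)))"
```

```text
[ 0.56937432 -0.04471235  0.31584538] 0.05002434095324881 [-0.6061426   0.21485269  0.30031926] [ 0.001 -0.003 -0.002  0.     0.     0.001]
```

View pics/c5.png

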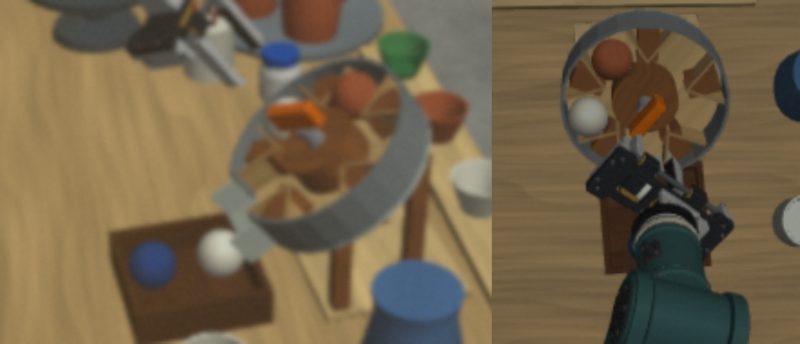

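The gripper is clear of everything, both balls rest in the tray, and the other two are in the drum. Handing in.

```bash
python3 -c "
from h import *
print(close_job())"
```

```text
the job is handed in; nothing more can be done
None
```

The job is handed in at about 28 s: the blue ball, then the white one behind it, rolled into the tray under the chute. The red-brown and other white balls stayed in the drum, and the knob is released. The hand-in gave no verdict, so this rests on the last camera pictures.

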